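# Aim the swing-arm microscope at the beetle and set its zoom

## Robot

A 7-joint arm with a two-finger parallel gripper is mounted at the origin on the work surface. World frame = base frame: x ahead of the robot, y to its left, z up, the work surface at z = 0. Lengths are in m, angles in rad, forces in N, time in s.
With the tool pointing down it reaches from about 0.425 to 0.925 m from the base axis. Payload 6.8 kg.
Tool frame: the origin (TCP) lies at the very end of the fingers, on their centre line; the grasp point (between the pads) lies 19 mm behind it; z points along the fingers, y is the direction in which the jaws open and shut (so a half turn about z gives the same grasp; the last joint's range is limited). The gripper opens to 88 mm and grips with 3 to 60 N. Pads are 20 mm wide; open, the fingers measure 115 mm over their backs; the gripper's body (75 mm by 178 mm) begins 61 mm behind the grasp point.
Start: joints at [1.22, 0.477, 0.022, 1.555, -0.011, 1.109, -0.083], TCP at [0.162, -0.655, 0.223] pointing down, gripper open.
Joint ranges: [-2.96, 2.96], [-0.34, 2.1], [-1.41, 1.46], [0.24, 2.44], [-1.37, 4.51], [0.17, 1.92], [-2.96, 2.96]. Speed limits (rad/s): [2.39, 2.39, 3.14, 3.14, 3.14, 3.14, 3.14].

## Interface

Orientations are given as [roll, pitch, yaw] about the fixed x, y, z axes, in that order (R = Rz(yaw) Ry(pitch) Rx(roll)).
In Python, from cell import * gives the robot as it stands. The module is installed in compiled form; this text tells all that it offers.
- The arm moves only by the tool step_arm, never from a script. Its argument "increments" is one flat list of numbers, 7 for each row, row after row: the shift along the tool's x, y, z in m, then the turn, a rotation vector about the tool's x, y, z in rad, then the opening, from 0 (shut) to 1 (fully open). In form: [dx, dy, dz, wx, wy, wz, grip, dx, dy, dz, wx, wy, wz, grip, ...]. A call has 1 to 20 rows; each row shifts and turns the commanded pose from where the row before left it, along the tool's axes as they then stand; what a row does not reach is not made up. A row lasts 1/8 s, in which the tool goes at most 62.5 mm and 10.7 degrees, less where a joint would pass 70% of its speed; a pose out of reach is approached as far as the arm can. A call with a gripper value outside its range is refused whole. The fingers move at their own pace and stop on an object; "squeeze" is the grip in N (left out, the last holds). Time passes only in rows, so rows that do not move let the fingers close. It gives the time, the measured TCP pose, the force and the opening at its end, in the units of the state.
- read_state(): the state, without advancing time (a new reading comes with each control period).
- snapshot(name): name is "scene" or "top"; returns the picture (400x640x3 uint8, red, green, blue); there is no depth.
- camera_params(name): a dict with "fx", "fy", "cx", "cy" (pixels), "world_from_camera" (4x4, takes a point from camera to world coordinates). Camera axes: x right, y up, looking along -z (the intrinsics and any distortion apply to the point x, -y, -z); pixel columns grow to the right and rows downward; lengths in m; the calibration is good to about 2 mm. A picture is of the moment at which its call begins. camera_params takes no time and is no camera call.
- close_job(): hands the job in, once; it reports no verdict.
The state is a dict: "clock": time; "qpos": joint angles; "joint_vel": joint speeds; "joint_efforts": joint torques, N m; "position": TCP position; "orientation": TCP orientation; "wrist_force": force on the tool from outside, world axes, zero at the start; "moment": the same for the moment, N m; "finger_gap": finger opening in m.
Only numpy, scipy, OpenCV 4.12 (cv2) and the standard library are available. Lean on these libraries where they do the work, as an engineer would, in place of code of your own. Each camera call takes 0.05 s, during which the arm holds its last target. There are 200 camera calls.

## Task

Swing the digital microscope on its arm until it looks at the middle of the beetle on the round cork stage, and turn the zoom sleeve near its upper end until the 5 clicks in at the index line. Do not touch the stage or the beetle, and leave the other things on the desk where they are.

Things in the scene. Friction and masses are not known exactly. Their poses are not given: they have to be found in the camera images.
- stand: Heavy fixed stand: dark disc foot 150 mm across, 21 mm high, and an upright steel post 25 mm thick, 280 mm tall. Origin: under the middle of the foot, at desk height; the arm swings about the vertical through it, the post's axis.
- scope_arm (a joint): Swing of the arm about the post, rad; positive is counter-clockwise seen from above; 0 when the arm points along the stand's -x axis; range -1.3 to 1.3. The swivel is stiff (0.9 N m, about 7 N at bar_grip) and stays where it is left.
- bar_grip (a point): Middle of the arm's square aluminium bar (18 mm wide and high, level), 155 mm above the desk and 135 mm from the post's axis. Its x axis lies along the bar, towards the post. The bar is bare from 25 to 175 mm from that axis, with free room above: it can be pinched from above here.
- aim (a point): Where the microscope looks: on the tube's axis, 45 mm beyond its snout, 58 mm above the desk, 150 mm from the post's axis; swings with the arm. The microscope is a white tube 38 mm thick in a black ring clamp at the bar's end, leaning 28 degrees from vertical, upper end away from the post, snout pointing down and back towards the post, 98 mm above the desk.
- beetle (a point): Middle of the brown beetle's back, 58 mm above the desk. The beetle (50 mm long, 27 mm wide) sits on a cork disc 80 mm across, top 38 mm high, on a black disc 110 mm across, 12 mm high, fixed to the desk. It lies 150 mm from the post's axis, as aim does, so swinging the arm alone brings aim onto it.
- sleeve_grip (a point): On the tube's axis, middle of the black knurled grip band (53 mm across, 22 mm long) of the zoom sleeve, 216 mm above the desk, 234 mm from the post's axis. Its z axis runs up along the tube, away from the post; the frame turns with the sleeve. A white end cap 33 mm across stands above the band, its top 29 mm past this point: grip along the tube, over the cap, room is free.
- index (a point): Black index line on the upper side of a fixed white collar (47 mm across, 10 mm long) just below the sleeve, 35 mm down the tube from sleeve_grip. Between grip band and collar lies the sleeve's bare metal scale band (50 mm across, 18 mm long) with black numbers 1 to 6. The ring clamp (52 mm across) begins 57 mm down the tube from sleeve_grip.
- zoom_sleeve (a joint): Turn of the zoom sleeve, rad. The numbers are 20 degrees (0.349 rad) apart; number n is at the index line, held by a click stop, at (n - 1) x 0.349: 1 at 0, 5 at 1.396, 6 at 1.745; end stops just past 1 and 6. It grows when turned clockwise as seen looking down onto the end cap. A click takes about 0.1 N m. It starts at 1, 2 or 3.
- stage: The round cork stage with the beetle, fixed to the desk (sizes: see beetle). Its origin is not under it but at the foot of the post's axis, like the stand's; the stage's centre lies 150 mm from there along this frame's -x axis. Not to be touched by the robot.
- pinning_block: Bystander: loose wooden block of three steps, 75 x 28 mm, 42 mm high. Origin: middle of its underside.
- lens_cap: Bystander: loose black lens cap, 48 mm across, 14 mm high. Origin: middle of its underside.
- vial_a: Bystander: loose clear vial, 36 mm across, 70 mm high, white cap. Origin: middle of its underside.
- vial_b: Bystander: loose amber vial with a paper label, 36 mm across, 70 mm high, white cap. Origin: middle of its underside.
- forceps: Bystander: loose steel forceps lying flat, 140 mm long, 10 mm high. Origin: near the middle of the underside.
- carton: Bystander: loose small brown drink carton, 66 x 66 mm, 128 mm high. Origin: middle of its underside.
- mug: Bystander: loose blue mug, 82 mm across, 95 mm high. Origin: middle of its underside.
- unit_tray: Bystander: loose white paper tray with pinned insects, 105 x 85 mm, 40 mm high. Origin: middle of its underside.

How it is judged:
By the outcome, as a careful person would: the job done as asked, in the order asked, and still so for the second after the job is handed in, with the robot touching nothing.
It also fails if it takes over 64 s, if anything falls off the work surface, if the arm or the gripper's body presses on something with over 40 N, if the wrist force passes 120 N, or if a joint passes its speed limit or range.

## Working session

There is one attempt and no reset: what is moved stays moved. The work goes in short steps, Python scripts to look and compute and a tool call to move; the robot and the scene stay as the last step left them, time stands still between calls to the robot, and variables do not carry over. Pictures are saved under pics/ and viewed, about 8 in all and at most 12, crops included, and the job is handed in when it is done.

Besides the shell and the picture viewer there is one more tool, called after ">>>" as a command line: name --argument value ..., lists and objects as JSON in quotes. step_arm: Moves the arm, as the interface text tells. Its arguments: {"type":"object","properties":{"increments":{"type":"array","items":{"type":"number"}},"squeeze":{"type":"number"}},"required":["increments"]}

```bash
mkdir -p pics; python3 - <<'E'
from cell import *
import cv2,numpy as np
np.set_printoptions(precision=4,suppress=True)
for n in("scene","top"):
    cv2.imwrite(f"pics/{n}0.png",snapshot(n)[:,:,::-1]); print(n,camera_params(n))
print(read_state())
E
```

```text
scene {'fx': 488.78338477474654, 'fy': 488.78338477474654, 'cx': 322.9775675353272, 'cy': 200.03559769136552, 'world_from_camera': array([[-0.6066, -0.5926,  0.5299,  1.3073],
       [ 0.795 , -0.4577,  0.3982,  0.6115],
       [ 0.0066,  0.6628,  0.7487,  1.135 ],
       [ 0.    ,  0.    ,  0.    ,  1.    ]])}
top {'fx': 396.1825134768959, 'fy': 396.1825134768959, 'cx': 314.17834157843447, 'cy': 198.51587963474418, 'world_from_camera': array([[-0.0106,  0.9952, -0.0972,  0.5022],
       [-0.9999, -0.0107, -0.0006,  0.0724],
       [-0.0017,  0.0972,  0.9953,  1.2132],
       [ 0.    ,  0.    ,  0.    ,  1.    ]])}
{'clock': 0.1, 'qpos': array([ 1.2199,  0.4777,  0.0224,  1.5563, -0.0115,  1.1093, -0.0831]), 'joint_vel': array([ 0.0001,  0.001 , -0.0009, -0.0027, -0.0008, -0.0009,  0.0002]), 'joint_efforts': array([  0.0045, -58.4086,   1.54  , -27.3315,  -0.0542,   0.0131,
         0.0001]), 'position': array([ 0.1621, -0.6547,  0.2218]), 'orientation': array([-3.14  ,  0.0001,  0.2428]), 'wrist_force': array([-0.3038,  0.317 , -0.1894]), 'moment': array([-0.0007, -0.0157, -0.0389]), 'finger_gap': 0.08749191607613449}
```

View pics/scene0.png

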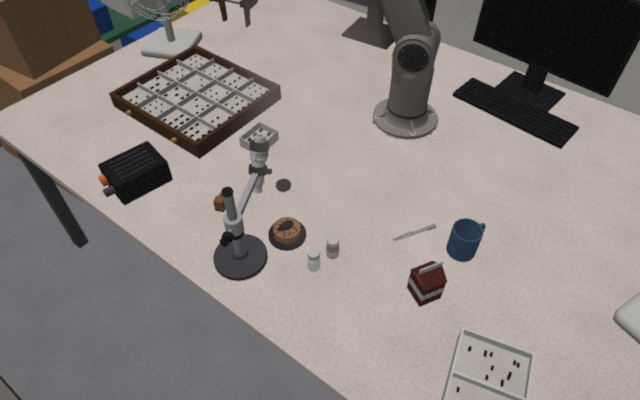

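View pics/top0.png

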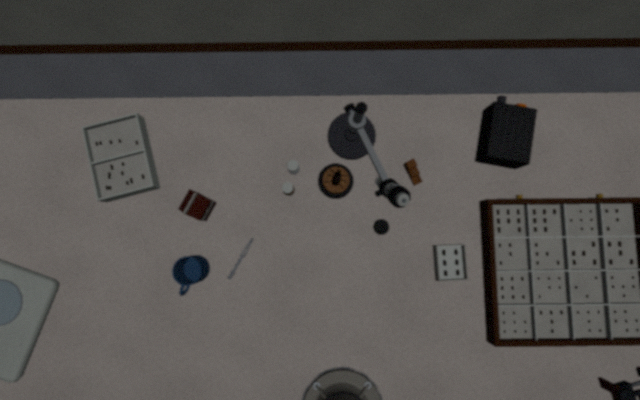

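The scene view shows the stand at about (240,255), the stage at (287,232) and the tube at (258,160). In the top view the foot is at about (352,137), the stage at (336,180) and the cap at (401,199). Next I'll take measurements and enlarged crops.

```bash
cat >h.py <<'E'
from cell import *
import cv2,numpy as np
np.set_printoptions(precision=4,suppress=True)
def ray(n,u,v):
    c=camera_params(n);T=c["world_from_camera"]
    d=np.array([(u-c["cx"])/c["fx"],-(v-c["cy"])/c["fy"],-1.]);return T[:3,3],T[:3,:3]@d
def plane(n,u,v,z):
    o,d=ray(n,u,v);return o+d*(z-o[2])/d[2]
def pix(n,p):
    c=camera_params(n);T=c["world_from_camera"];q=T[:3,:3].T@(np.asarray(p)-T[:3,3])
    return np.array([c["cx"]+c["fx"]*q[0]/-q[2],c["cy"]-c["fy"]*q[1]/-q[2]])
def crop(n,u0,v0,u1,v1,s,f):
    im=snapshot(n)[v0:v1,u0:u1,::-1]
    im=np.clip(im.astype(float)*1.6,0,255).astype(np.uint8)
    im=cv2.resize(im,None,fx=s,fy=s,interpolation=cv2.INTER_CUBIC);cv2.imwrite("pics/"+f,im)
E
python3 - <<'E'
from h import *
for n,b in(("top",(270,80,430,240)),("scene",(190,110,350,290))):
    im=snapshot(n); hsv=cv2.cvtColor(im,cv2.COLOR_RGB2HSV)
    m=((hsv[...,1]>90)&((hsv[...,0]<22))&(hsv[...,2]>40)).astype(np.uint8)
    k=np.zeros_like(m);k[b[1]:b[3],b[0]:b[2]]=1;m*=k
    m=cv2.morphologyEx(m,cv2.MORPH_CLOSE,np.ones((3,3)))
    for c in cv2.findContours(m,0,1)[0]:
        if len(c)<8: continue
        e=cv2.fitEllipse(c);print(n,"brown",e,cv2.contourArea(c),plane(n,*e[0],.038))
    g=im.max(2);m=((g<75)).astype(np.uint8)*k
    for c in cv2.findContours(m,0,1)[0]:
        if cv2.contourArea(c)>60:
            e=cv2.fitEllipse(cv2.convexHull(c));print(n,"dark",e,cv2.contourArea(c),plane(n,*e[0],.021))
a=[cv2.imread(f"pics/{n}0.png") for n in("top","scene")]
a=[a[0][90:240,310:430],a[1][120:280,200:320]]
a=[cv2.resize(np.clip(x*1.6,0,255).astype(np.uint8),(390,int(x.shape[0]*3.25)),interpolation=cv2.INTER_CUBIC)[:487] for x in a]
cv2.imwrite("pics/c1.png",np.hstack([x for x in a]))
E
```

```text
top brown ((335.7314147949219, 179.27685546875), (25.900625228881836, 26.340456008911133), 112.50062561035156) 533.5 [0.6742 0.008  0.038 ]
top brown ((413.3568420410156, 171.61007690429688), (8.421586036682129, 28.489501953125), 162.120849609375) 164.0 [ 0.6949 -0.2251  0.038 ]
top dark ((380.6474609375, 226.50332641601562), (15.628663063049316, 15.939294815063477), 141.2322998046875) 182.0 [ 0.5321 -0.1254  0.021 ]
top dark ((335.1278991699219, 180.62147521972656), (35.472896575927734, 35.638214111328125), 129.91151428222656) 956.5 [0.6726 0.009  0.021 ]
top dark ((412.2734069824219, 170.72914123535156), (14.403755187988281, 28.777467727661133), 155.9683074951172) 228.5 [ 0.7004 -0.2262  0.021 ]
top dark ((374.1558837890625, 153.07481384277344), (72.42236328125, 116.84284210205078), 141.42550659179688) 2241.5 [ 0.7562 -0.1116  0.021 ]
top dark ((327.5428466796875, 87.31904602050781), (15.4515380859375, 479.5219421386719), 89.81964111328125) 2222.5 [0.9655 0.028  0.021 ]
scene brown ((285.9903259277344, 229.38970947265625), (23.5280818939209, 27.17616844177246), 64.87216186523438) 4
[... 912 characters left out ...]
923828, 202.2833709716797), (14.022737503051758, 33.2843132019043), 166.15597534179688) 120.5 [ 0.6988 -0.1991  0.021 ]
scene dark ((283.05621337890625, 184.7194061279297), (11.29454517364502, 13.218817710876465), 79.9661636352539) 104.0 [ 0.5443 -0.1186  0.021 ]
scene dark ((258.3887634277344, 169.5377655029297), (11.365309715270996, 23.170215606689453), 98.8556137084961) 110.5 [ 0.5417 -0.2249  0.021 ]
scene dark ((257.65203857421875, 144.41371154785156), (14.548467636108398, 22.644933700561523), 106.15484619140625) 138.0 [ 0.4542 -0.3081  0.021 ]
scene dark ((219.5885467529297, 133.24093627929688), (23.792213439941406, 84.93303680419922), 58.46015548706055) 993.5 [ 0.4922 -0.4507  0.021 ]
```

View pics/c1.png

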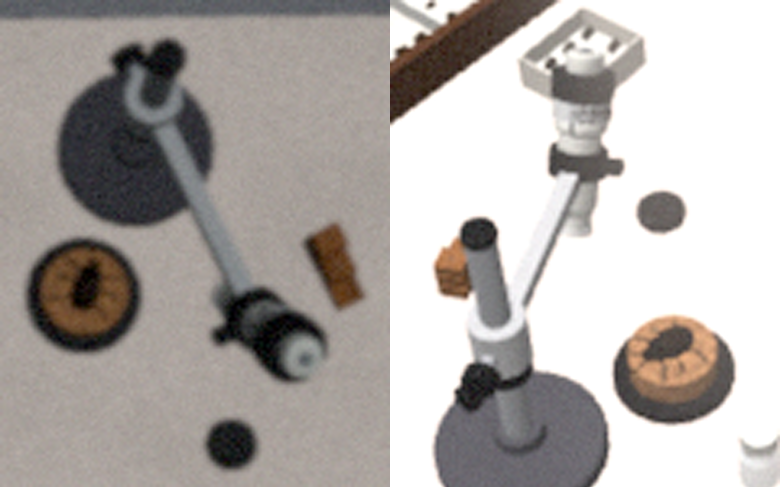

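The top crop shows the foot centre at about full-frame pixel (351.5,135.5), the post top at (361.7,107) and the cap top at (402.3,199.2). In the scene crop the post top is at (347.7-120=)≈(227.7,191.7) and the cap at (260,138).

```bash
python3 - <<'E'
from h import *
print("foot",plane("top",351.5,135.5,.021))
print("postT",plane("top",361.7,106.9,.29),plane("scene",200+(480-390)/3.25,120+232/3.25,.29))
print("capT",plane("top",402.3,199.2,.2416),plane("scene",200+(585-390)/3.25,120+58/3.25,.2416))
for n,lo in(("top",(318,160,355,200)),("scene",(270,212,304,244))):
    im=snapshot(n)[lo[1]:lo[3],lo[0]:lo[2]].astype(int)
    m=(im.max(2)<60).astype(np.uint8)
    k,l,s,c=cv2.connectedComponentsWithStats(m)
    for i in range(1,k):
        if s[i,4]>15: u=c[i]+lo[:2]; print(n,"blob",s[i],u,plane(n,*u,.055),plane(n,*u,.012))
# base disc
im=snapshot("top")[155:206,310:362];m=(im.max(2)<105).astype(np.uint8)
hsv=cv2.cvtColor(im,cv2.COLOR_RGB2HSV);m|=(hsv[...,1]>90).astype(np.uint8)
c=max(cv2.findContours(m,0,1)[0],key=cv2.contourArea);e=cv2.minEnclosingCircle(c);print(e,cv2.contourArea(c));print(plane("top",e[0][0]+310,e[0][1]+155,.012))
E
```

```text
foot [ 0.8118 -0.0435  0.021 ]
postT [ 0.8116 -0.0431  0.29  ] [ 0.8241 -0.0309  0.29  ]
capT [ 0.5931 -0.1439  0.2416] [ 0.5993 -0.139   0.2416]
top blob [  0   4  35  35 627] [334.874  180.8756] [0.667  0.0116 0.055 ] [0.6731 0.0093 0.012 ]
scene blob [ 8  9 15 10 92] [285.4783 225.5217] [0.6838 0.0117 0.055 ] [ 0.659  -0.0122  0.012 ]
scene blob [22 13 12 19 70] [300.1714 237.2857] [0.6907 0.0707 0.055 ] [0.6662 0.0491 0.012 ]
scene blob [ 0 15 12 17 73] [272.726  237.3836] [0.7372 0.0109 0.055 ] [ 0.7145 -0.013   0.012 ]
((26.0, 26.0), 22.203702926635742) 1177.0
[0.6727 0.0059 0.012 ]
```

Stand axis ≈ (0.812,-0.043). The arm's bearing is ≈205° and the beetle's ≈160°, so the swing is ≈ -45°. I'll raise the tool and go above the bar grip.

>>> step_arm --increments '[0,0,-0.04,0,0,0,1,0,0,-0.04,0,0,0,1,0,0,-0.03,0,0,0,1,0.04,-0.026,0,0,0,0,1,0.04,-0.026,0,0,0,0,1,0.04,-0.026,0,0,0,0,1,0.04,-0.026,0,0,0,0,1,0.04,-0.026,0,0,0,0,1,0.04,-0.026,0,0,0,0,1,0.04,-0.026,0,0,0,0,1,0.04,-0.026,0,0,0,0,1,0.04,-0.026,0,0,0,0,1,0.04,-0.026,0,0,0,0,1,0.04,-0.026,0,0,0,0,1,0.04,-0.026,0,0,0,0,1,0.04,-0.026,0,0,0,0,1,0.04,-0.026,0,0,0,0,1,0.04,-0.026,0,0,0,0,1]'

```text
clock: 2.6
position: [0.6519, -0.1314, 0.3327]
orientation: [3.141, -0.0, 0.242]
wrist_force: [0.4, 0.1, 0.1]
finger_gap: 0.088
```

>>> step_arm --increments '[0.02,0,0,0,0,-0.09,1,0.02,0,0,0,0,-0.1,1,0,0,0,0,0,0,1,0,0,0,0,0,0,1]'

```text
clock: 3.1
position: [0.6887, -0.1216, 0.3325]
orientation: [3.142, 0.001, 0.431]
wrist_force: [-0.7, -0.8, -0.9]
finger_gap: 0.088
```

>>> step_arm --increments '[0.0095,-0.02,0,0,0,0,1,0,0,0.03,0,0,0,1,0,0,0.04,0,0,0,1,0,0,0.04,0,0,0,1,0,0,0.03,0,0,0,1,0,0,0.03,0,0,0,1,0,0,0.026,0,0,0,1,0,0,0,0,0,0,1]'

```text
clock: 4.1
position: [0.6877, -0.0975, 0.135]
orientation: [-3.139, 0.003, 0.433]
wrist_force: [-0.6, 0.6, 0.6]
finger_gap: 0.0877
```

```bash
python3 - <<'E'
from h import *
crop("scene",190,60,370,240,3,"a.png");crop("top",290,80,430,260,3,"b.png")
a,b=cv2.imread("pics/a.png"),cv2.imread("pics/b.png");cv2.imwrite("pics/c2.png",np.hstack([a[:540,:400],b[:540,:390]]))
E
```

```text
(no output)
```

View pics/c2.png

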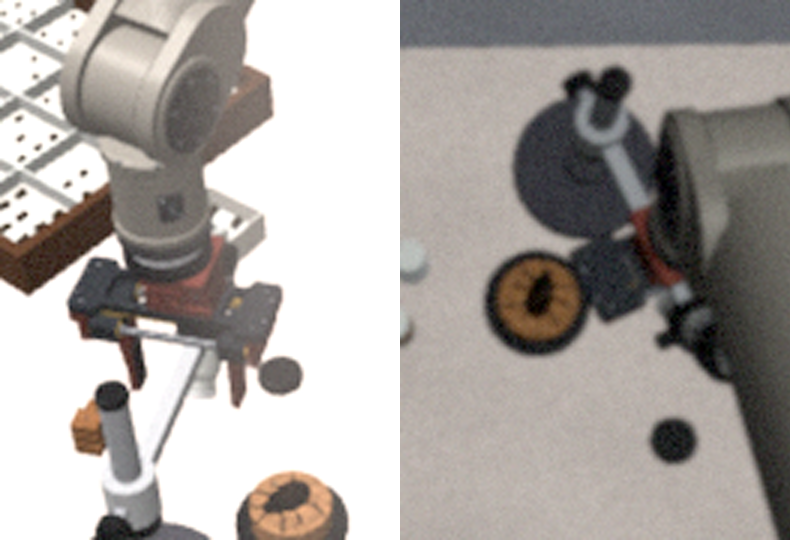

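The fingers straddle the bar (scene crop: fingers at (137,370) and (238,385), bar between them). I'll close them.

>>> step_arm --increments '[0,0,0,0,0,0,0.1,0,0,0,0,0,0,0.1,0,0,0,0,0,0,0.1,0,0,0,0,0,0,0.1,0,0,0,0,0,0,0.1,0,0,0,0,0,0,0.1]' --squeeze 30

```text
clock: 4.95
position: [0.6895, -0.099, 0.1366]
orientation: [-3.142, 0.0, 0.433]
wrist_force: [0.5, 0.8, 0.7]
finger_gap: 0.0315
```

>>> step_arm --increments '[0,0,0,0,0,0,0,0,0,0,0,0,0,0,0,0,0,0,0,0,0,0,0,0,0,0,0,0]'

```text
clock: 5.45
position: [0.6899, -0.1, 0.1366]
orientation: [3.14, -0.0, 0.432]
wrist_force: [3.0, -2.6, -3.6]
finger_gap: 0.0183
```

Gripped at 18.3 mm, with radius and bearing consistent. Now the swing, following the arc.

>>> step_arm --increments '[0.0001,-0.0053,0,0,0,0.0393,0,0.0001,-0.0053,0,0,0,0.0393,0,0.0001,-0.0053,0,0,0,0.0393,0,0.0001,-0.0053,0,0,0,0.0393,0,0.0001,-0.0053,0,0,0,0.0393,0,0.0001,-0.0053,0,0,0,0.0393,0,0.0001,-0.0053,0,0,0,0.0393,0,0.0001,-0.0053,0,0,0,0.0393,0,0.0001,-0.0053,0,0,0,0.0393,0,0.0001,-0.0053,0,0,0,0.0393,0]'

```text
clock: 6.7
position: [0.6777, -0.0487, 0.1366]
orientation: [3.14, -0.001, 0.039]
wrist_force: [4.8, -4.9, -3.9]
finger_gap: 0.0176
```

>>> step_arm --increments '[0.0001,-0.0053,0,0,0,0.0393,0,0.0001,-0.0053,0,0,0,0.0393,0,0.0001,-0.0053,0,0,0,0.0393,0,0.0001,-0.0053,0,0,0,0.0393,0,0.0001,-0.0053,0,0,0,0.0393,0,0.0001,-0.0053,0,0,0,0.0393,0,0.0001,-0.0053,0,0,0,0.0393,0,0.0001,-0.0053,0,0,0,0.0393,0,0,0,0,0,0,0,0]'

```text
clock: 7.82
position: [0.6827, -0.0054, 0.1366]
orientation: [-3.141, -0.001, -0.274]
wrist_force: [4.9, -1.5, -4.4]
finger_gap: 0.0175
```

```bash
python3 - <<'E'
from h import *
P=np.array([.8121,-.043])
for n,lo in(("top",(325,168,347,192)),("scene",(272,216,300,240))):
    im=cv2.imread(f"pics/{n}0.png")[lo[1]:lo[3],lo[0]:lo[2]].astype(float)
    r=im[...,2]
    k=cv2.resize(r,None,fx=8,fy=8,interpolation=cv2.INTER_CUBIC)
    for th in(55,65,75):
        N,l,s,c=cv2.connectedComponentsWithStats((k<th).astype(np.uint8))
        h,w=k.shape
        for i in range(1,N):
            if s[i,4]>1000 and s[i,0]>0 and s[i,1]>0 and s[i,0]+s[i,2]<w and s[i,1]+s[i,3]<h:
                u=(c[i]+.5)/8-.5+np.array(lo[:2]);q=plane(n,*u,.054);v=q[:2]-P
                print(n,th,s[i,2:]/8,u,q,np.linalg.norm(v),np.degrees(np.arctan2(v[1],v[0])))
# cork top via saturation, base disc
for f in("top",):
    im=cv2.imread(f"pics/{f}0.png");hsv=cv2.cvtColor(im,cv2.COLOR_BGR2HSV)
    m=np.zeros(im.shape[:2],np.uint8);m[155:206,310:362]=((hsv[...,1]>90)&(im[...,2]>60))[155:206,310:362]
    c=max(cv2.findContours(m,0,1)[0],key=cv2.contourArea);e=cv2.fitEllipse(c);q=plane("top",*e[0],.038);v=q[:2]-P
    print("cork",e,q,np.linalg.norm(v),np.degrees(np.arctan2(v[1],v[0])))
crop("top",290,80,430,260,3,"b2.png");crop("scene",190,120,330,300,3,"a2.png")
a,b=cv2.imread("pics/a2.png"),cv2.imread("pics/b2.png");cv2.imwrite("pics/c3.png",np.hstack([a[:540,:380],b[:540,:400]]))
E
```

```text
top 55 [  12.25   16.75 1103.75] [336.061 177.526] [0.677  0.0079 0.054 ] 0.14431502841680324 159.3621285232229
scene 55 [ 14.375   9.25  594.375] [285.2924 225.8297] [0.6844 0.0114 0.054 ] 0.13883027428282654 156.91188608247884
scene 65 [ 14.875  10.125 764.125] [285.4292 225.5167] [0.6833 0.011  0.054 ] 0.13967494339403488 157.24815817804281
scene 75 [ 15.25   10.625 838.5  ] [285.3972 225.5036] [0.6833 0.0109 0.054 ] 0.13961795028743676 157.28372990933818
cork ((335.7528076171875, 179.17489624023438), (21.917709350585938, 22.867462158203125), 11.838759422302246) [0.6745 0.008  0.038 ] 0.14675441414412974 159.67405866640672
```

View pics/c3.png

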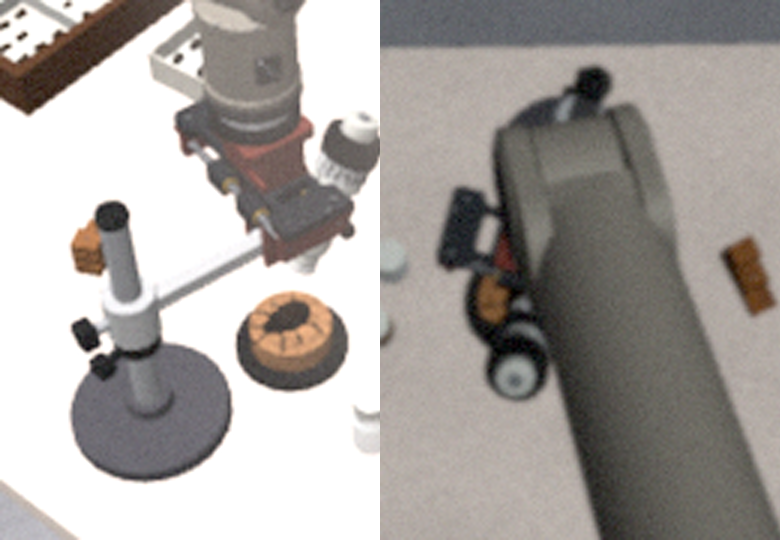

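The tube is nearly over the stage (cap at top crop (515,378), stage behind it). The beetle bearing is ≈159.5° and the arm is at ≈164°, so I'll swing 4.5° more, release and back off.

>>> step_arm --increments '[0.0001,-0.0053,0,0,0,0.0393,0,0.0001,-0.0053,0,0,0,0.0393,0,0,0,0,0,0,0,0,0,0,0,0,0,0,0]'

```text
clock: 8.43
position: [0.686, 0.0047, 0.1366]
orientation: [-3.141, -0.001, -0.352]
wrist_force: [5.0, -1.7, -3.5]
finger_gap: 0.0178
```

>>> step_arm --increments '[0,0,0,0,0,0,1,0,0,0,0,0,0,1,0,0,0,0,0,0,1,0,0,0,0,0,0,1,0,0,0,0,0,0,1,0,0,-0.03,0,0,0,1,0,0,-0.04,0,0,0,1,0,0,-0.04,0,0,0,1,0,0,-0.04,0,0,0,1,0,0,-0.05,0,0,0,1,0,0,0,0,0,0,1]'

```text
clock: 9.8
position: [0.6873, 0.0045, 0.3419]
orientation: [-3.138, -0.008, -0.353]
wrist_force: [-0.2, 0.3, 0.1]
finger_gap: 0.088
```

>>> step_arm --increments '[-0.033,-0.031,0,0,0,0,1,-0.033,-0.031,0,0,0,0,1,-0.033,-0.031,0,0,0,0,1,-0.033,-0.031,0,0,0,0,1,-0.033,-0.031,0,0,0,0,1,0,0,0,0,0.12,0,1,0,0,0,0,0.12,0,1,0,0,0,0,0.12,0,1,0,0,0,0,0.129,0,1,0,0,0,0,0,0,1]'

```text
clock: 11.05
position: [0.5816, 0.208, 0.335]
orientation: [3.139, -0.486, -0.347]
wrist_force: [0.0, 0.0, 0.5]
finger_gap: 0.0882
```

```bash
python3 - <<'E'
from h import *
from scipy.optimize import least_squares
p=np.array([[.6899,-.1],[.6777,-.0487],[.6827,-.0054],[.686,.0047]])
s=least_squares(lambda a:np.hypot(*(p-a[:2]).T)-a[2],[.812,-.043,.135]).x;print(s)
print(read_state()["qpos"],read_state()["orientation"])
im=snapshot("top");cv2.imwrite("pics/top4.png",im[:,:,::-1])
crop("top",290,80,420,230,3.6,"b3.png");crop("scene",190,120,330,300,3,"a3.png")
a,b=cv2.imread("pics/a3.png"),cv2.imread("pics/b3.png");cv2.imwrite("pics/c4.png",np.hstack([a[:540,:330],b]))
E
```

```text
[ 0.8161 -0.0428  0.1386]
[-0.4561  0.146  -0.234   1.8439  0.5537  0.968  -2.8786] [ 3.1385 -0.4865 -0.3473]
```

View pics/c4.png

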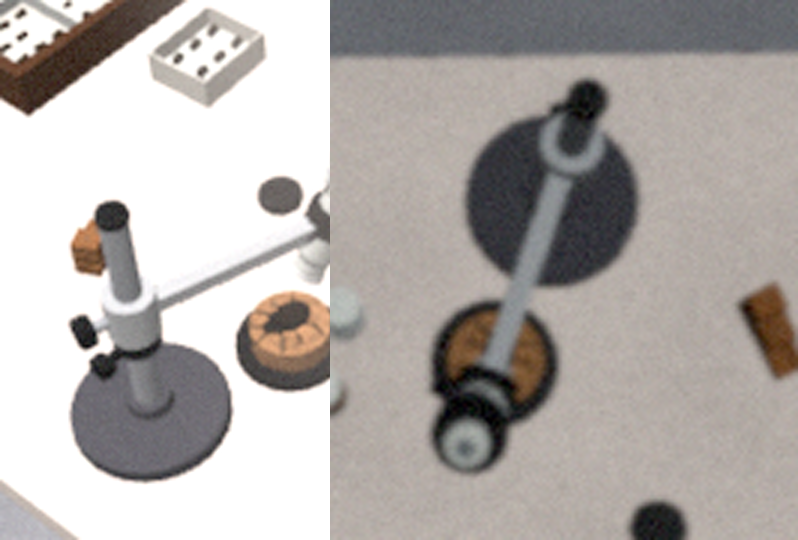

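The top crop shows the bar from the post over the stage, with the cap at (466,443), full-frame (327.8,203.1). I'll check the arm bearing against the beetle's in the same camera.

```bash
python3 - <<'E'
from h import *
im=cv2.imread("pics/top4.png");g=im.min(2)
# refine cap: bright blob
sub=g[192:213,315:341].astype(float);k=cv2.resize(sub,None,fx=8,fy=8,interpolation=cv2.INTER_CUBIC)
for th in(85,100,115):
    N,l,s,c=cv2.connectedComponentsWithStats((k>th).astype(np.uint8))
    i=l[int((203.1-192+.5)*8)-10,int((327.8-315+.5)*8)];print(th,i,s[i],(c[i]+.5)/8-.5+[315,192])
    if i:
        u=(c[i]+.5)/8-.5+[315,192];q=plane("top",*u,.2416)
        for P in([.8121,-.043],[.8140,-.043]):
            v=q[:2]-P;print(q,np.hypot(*v),np.degrees(np.arctan2(v[1],v[0])))
# foot circle in this image
hsv=im.max(2);m=np.zeros(g.shape,np.uint8);m[105:162,320:382]=(hsv<75)[105:162,320:382]
N,l,s,c=cv2.connectedComponentsWithStats(m);print(s[1:6])
# bar centreline: bright-vs-cork/foot rows
for v in(150,155,160,165,170,175):
    row=im[v,320:360].astype(int);print(v,''.join('%4d'%x for x in row[:,0]))
E
```

```text
85 0 [   20     0   188   161 21302] [328.9015 200.2563]
100 0 [    9     0   199   168 27916] [328.4443 201.0968]
115 0 [    0     0   208   168 34944] [327.5 202. ]
[[ 328  105   48   55 1621]]
150  104 106 103 102 103 104 106 105 107 109 102  90  69  48  35  34  35  34  37  35  38  38  55  75  87  92  95  95  92  80  61  38  35  36  29  39  36  34  35  34
155  105 103 107 107 105 103 105 108 106 109 107 109 102 107 104  99  84  75  55  42  50  66  87  94  94  96  92  81  63  41  36  37  38  38  37  39  32  35  36  38
160  104 107 104 107 106 105 105 105 108 106 104 110 107 105 104 107 105 102 101  93  91  94  93  94  95  94  96  94  95  92  92  89  92  92  94  95  95 100 102 104
165  107 105 107 104 101  93  82  69  54  40  32  23  19  20  12  20  39  58  80  89  95  92  95  96  93  97  98 105 104 105 106 104 106 107 107 105 106 106 108 108
170   88  71  40  27  15  24  29  25  32  34  25  23  19  30  42  53  76  90  93  94  91  90  79  59  41  32  19  19  38  56  79 102 101 102 105 106 107 109 107 106
175   24  23  20  24  31  30  34  25  30  24  23  20  29  49  66  82  88  92  96  88  79  60  35  21  29  29  28  27  25  21  20  43  73  89 100 108 105 104 106 102
```

The camera lies in the bar's plane, and the bar's image line extended passes within 0.3 px (~1 mm) of the beetle centre, so the aim is good. Next is the sleeve grasp pose.

```bash
cat >>h.py <<'E'
from scipy.spatial.transform import Rotation as R
def togo(target,x_dir=None):
    s=read_state();Rt=R.from_euler("xyz",s["orientation"])
    return Rt.inv().apply(np.asarray(target)-s["position"]),Rt
b=np.radians(159.8);U=np.array([np.sin(np.radians(28))*np.cos(b),np.sin(np.radians(28))*np.sin(b),np.cos(np.radians(28))])
E
python3 - <<'E'
from h import *
cap=plane("top",327.8,203.1,.2416);G1=cap-.029*U
G2=np.array([.8125+.234*np.cos(b),-.043+.234*np.sin(b),.216]);print(G1,G2)
G=(G1+G2)/2
for h in(.10,.0):
    tcp=G+U*(h-.019);d,Rt=togo(tcp);print(h,tcp,d)
print("tool axes",Rt.as_matrix(),-U)
# rotation wanted: z=-U, tool y = jaw; lateral direction kept
x=np.array([np.cos(28*np.pi/180)*-np.cos(b),np.cos(28*np.pi/180)*-np.sin(b),np.sin(28*np.pi/180)])
W=R.from_matrix(np.c_[x,np.cross(-U,x),-U]);print("rotvec tool",(Rt.inv()*W).as_rotvec())
E
```

```text
[0.5982 0.035  0.216 ] [0.5929 0.0378 0.216 ]
0.1 [0.5598 0.0495 0.2875] [0.0044 0.1555 0.058 ]
0.0 [0.6039 0.0333 0.1992] [0.0045 0.1554 0.158 ]
tool axes [[ 0.8286 -0.3473  0.439 ]
 [-0.3069 -0.9377 -0.1627]
 [ 0.4682  0.0001 -0.8836]] [ 0.4406 -0.1621 -0.8829]
rotvec tool [ 0.0011  0.0015 -0.0019]
```

>>> step_arm --increments '[0,0,0,0,0,-0.18,1,0,0,0,0,0,-0.18,1,0,0,0,0,0,-0.18,1,0,0,0,0,0,-0.18,1,0,0,0,0,0,-0.18,1,0,0,0,0,0,-0.18,1,0,0,0,0,0,-0.18,1,0,0,0,0,0,-0.18,1,0,0,0,0,0,-0.18,1,0,0,0,0,0,-0.18,1,0,0,0,0,0,-0.18,1,0,0,0,0,0,-0.18,1,0,0,0,0,0,-0.18,1,0,0,0,0,0,-0.18,1,0,0,0,0,0,-0.18,1,0,0,0,0,0,-0.18,1,0,0,0,0,0,-0.18,1,0,0,0,0,0,-0.18,1,0,0,0,0,0,-0.18,1,0,0,0,0,0,-0.18,1]'

```text
clock: 13.7
position: [0.5854, 0.2056, 0.3368]
orientation: [-2.909, 0.432, -2.982]
wrist_force: [-1.0, 1.2, 0.2]
finger_gap: 0.0878
```

>>> step_arm --increments '[0,0,0,0,0,-0.12,1,0,0,0,0,0,-0.12,1,0,0,0,0,0,0,1,0,0,0,0,0,0,1]'

```text
clock: 14.2
position: [0.5847, 0.2062, 0.3367]
orientation: [-2.814, 0.368, -2.739]
wrist_force: [0.4, -0.1, 0.3]
finger_gap: 0.0876
```

```bash
python3 - <<'E'
from h import *
G=np.array([.5955,.0375,.216])
for h in(.10,.002):
    d,Rt=togo(G+U*(h-.019));print(h,d)
print(read_state()["qpos"],read_state()["position"],Rt.as_matrix()[:,2],-U,Rt.inv().apply(-U))
crop("scene",200,60,380,250,3,"a5.png")
E
```

```text
0.1 [ 0.096  -0.1212  0.0578]
0.002 [ 0.0959 -0.1212  0.1558]
[-0.1742  0.1774 -0.5484  1.822   0.6213  1.0036  0.9094] [0.5847 0.2062 0.3367] [ 0.44   -0.1627 -0.8832] [ 0.4406 -0.1621 -0.8829] [-0.0008  0.0003  1.    ]
```

>>> step_arm --increments '[0.0192,-0.0242,0,0,0,0,1,0.0192,-0.0242,0,0,0,0,1,0.0192,-0.0242,0,0,0,0,1,0.0192,-0.0242,0,0,0,0,1,0.0192,-0.0244,0,0,0,0,1,0,0,0.029,0,0,0,1,0,0,0.029,0,0,0,1,0,0,0,0,0,0,1,0,0,0,0,0,0,1]'

```text
clock: 15.38
position: [0.56, 0.0516, 0.2885]
orientation: [-2.812, 0.369, -2.735]
wrist_force: [-0.1, -0.1, 0.1]
finger_gap: 0.0878
```

```bash
python3 - <<'E'
from h import *
G=np.array([.5955,.0375,.216])
d,Rt=togo(G+U*(.002-.019));print(d,Rt.inv().apply(-U))
print(read_state()["qpos"])
crop("scene",210,70,390,250,3.1,"a5.png")
E
```

```text
[ 0.0009 -0.0005  0.0989] [0.0009 0.0002 1.    ]
[ 0.0336  0.0564 -0.4429  2.0595  0.5407  0.7353  1.1595]
```

View pics/a5.png

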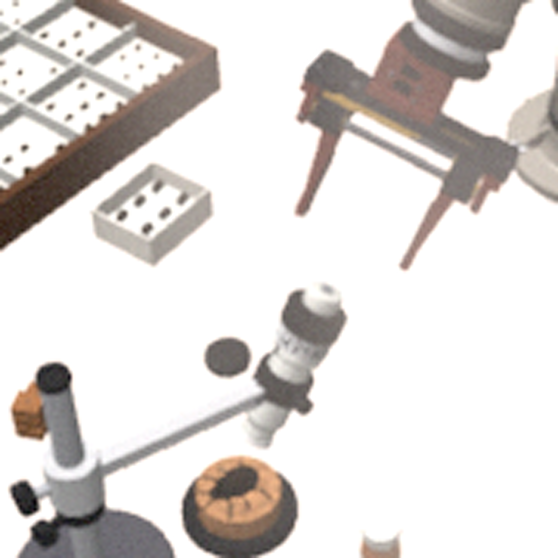

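The scene crop shows the fingers' midpoint (353,240) roughly on the tube axis, which runs from the snout (262,440) to the cap (322,293). I'll check the prediction against the pixels.

```bash
python3 - <<'E'
from h import *
G=np.array([.5955,.0375,.216])
f=lambda p:(pix("scene",p)-[210,70])*3.1
print("G",f(G),"captop",f(G+.029*U),"snout",f(G-.143*U), "G+.079U",f(G+.081*U),"tcp",f(read_state()["position"]))
print("cap from scene",plane("scene",210+322/3.1,70+292/3.1,.2416),G+.029*U)
E
```

```text
G [314.4241 314.8226] captop [327.8277 287.3212] snout [252.4321 442.018 ] G+.079U [352.6256 236.4407] tcp [353.4197 236.0204]
cap from scene [0.5902 0.0418 0.2416] [0.5827 0.0422 0.2416]
```

>>> step_arm --increments '[-0.0008,-0.0019,0.02,0,0,0,1,0,0,0.02,0,0,0,1,0,0,0.02,0,0,0,1,0,0,0.02,0,0,0,1,0,0,0.02,0,0,0,1,0,0,0,0,0,0,1]'

```text
clock: 16.18
position: [0.6051, 0.0333, 0.2]
orientation: [-2.812, 0.367, -2.735]
wrist_force: [-0.2, 0.7, 0.3]
finger_gap: 0.0883
```

>>> step_arm --increments '[0,0,0,0,0,0,0.5,0,0,0,0,0,0,0.5,0,0,0,0,0,0,0.5,0,0,0,0,0,0,0.5,0,0,0,0,0,0,0.5,0,0,0,0,0,0,0.5]' --squeeze 30

```text
clock: 16.92
position: [0.6048, 0.0342, 0.2001]
orientation: [-2.812, 0.368, -2.734]
wrist_force: [-5.2, 2.7, 2.7]
finger_gap: 0.0521
```

```bash
python3 - <<'E'
from h import *
s=read_state();print(s["position"],s["finger_gap"],s["wrist_force"],s["moment"],-U@s["moment"],s["qpos"])
crop("top",290,80,420,230,3.6,"b6.png");crop("scene",210,70,390,250,3,"a6.png")
a,b=cv2.imread("pics/a6.png"),cv2.imread("pics/b6.png");cv2.imwrite("pics/c6.png",np.hstack([a[:540,100:500],b[:540,:390]]))
E
```

```text
[0.6048 0.0342 0.2001] 0.05209709448855357 [-5.1766  2.6544  2.6928] [0.5844 0.9186 0.1579] -0.030905541401970042 [ 0.0112  0.2363 -0.3816  2.0832  0.7675  0.5837  0.9746]
```

View pics/c6.png

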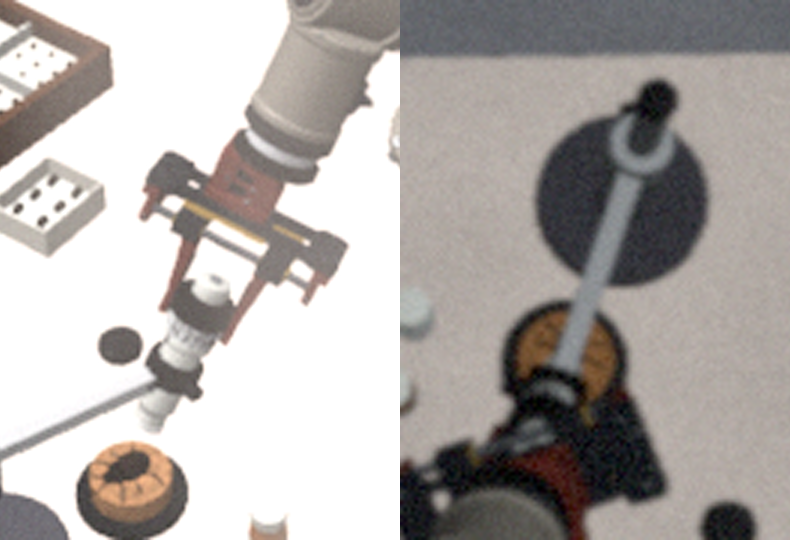

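The band is gripped (gap 52 mm) and the bar still lines up with the beetle. I'll turn counter-clockwise gently and watch the moment to find where the sleeve stands.

```bash
cat > m.py <<'E'
from h import *
s=read_state();Rt=R.from_euler("xyz",s["orientation"]);z=Rt.as_matrix()[:,2]
x0=np.array([.8286,-.3069,.4682]);x=Rt.as_matrix()[:,0];phi=np.degrees(np.arctan2(np.cross(x0,x)@z,x0@x))
print("phi",phi.round(2),"M_tool",Rt.inv().apply(s["moment"]),"F_tool",Rt.inv().apply(s["wrist_force"]),s["finger_gap"],"tcp",s["position"],"q7",s["qpos"][6])
E
python3 m.py
```

```text
phi 139.86 M_tool [-0.9053  0.6765 -0.0074] F_tool [ 1.9549  2.5335 -5.183 ] 0.05193452881754419 tcp [0.6048 0.0342 0.2002] q7 0.9745527218372292
```

>>> step_arm --increments '[0,0,0,0,0,-0.0436,0.5,0,0,0,0,0,-0.0436,0.5,0,0,0,0,0,0,0.5]' --squeeze 18

```text
clock: 17.4
position: [0.6048, 0.0342, 0.2001]
orientation: [-2.782, 0.339, -2.646]
wrist_force: [-5.3, 2.4, 3.7]
finger_gap: 0.0518
```

```bash
python3 m.py
```

```text
phi 134.87 M_tool [-1.1471  0.5174  0.1186] F_tool [ 2.0873  2.6727 -5.976 ] 0.05177073296639111 tcp [0.6048 0.0342 0.2001] q7 1.0586686379207422
```

>>> step_arm --increments '[0,0,0,0,0,-0.0436,0.5,0,0,0,0,0,-0.0436,0.5,0,0,0,0,0,0,0.5]'

```text
clock: 17.77
position: [0.6056, 0.0339, 0.2006]
orientation: [-2.755, 0.309, -2.563]
wrist_force: [-2.1, 2.3, 3.7]
finger_gap: 0.0521
```

```bash
python3 m.py
```

```text
phi 130.02 M_tool [-1.0034 -0.0263  0.5992] F_tool [-0.5919  1.4313 -4.6007] 0.052081254344190864 tcp [0.6056 0.0339 0.2006] q7 1.1411986116599488
```

>>> step_arm --increments '[0,0,0,0,0,-0.0436,0.5,0,0,0,0,0,-0.0436,0.5,0,0,0,0,0,0,0.5]'

```text
clock: 18.15
position: [0.6055, 0.0332, 0.2005]
orientation: [-2.731, 0.274, -2.48]
wrist_force: [-2.0, 1.6, 2.8]
finger_gap: 0.0521
```

```bash
python3 m.py
```

```text
phi 125.05 M_tool [-0.5921 -0.0325  0.6973] F_tool [-0.1645  1.1436 -3.6316] 0.05210796788334973 tcp [0.6055 0.0332 0.2005] q7 1.2247156864476219
```

A stop is felt (0.6–0.7 N·m plateau, pads slipping) within 10°, so the sleeve started at 1. Now I'll turn clockwise and track the click moment.

>>> step_arm --increments '[0,0,0,0,0,0.0436,0.5,0,0,0,0,0,0.0436,0.5,0,0,0,0,0,0,0.5]' --squeeze 30

```text
clock: 18.52
position: [0.6056, 0.033, 0.2006]
orientation: [-2.753, 0.307, -2.561]
wrist_force: [-0.2, 0.2, 4.5]
finger_gap: 0.0518
```

```bash
python3 m.py
```

```text
phi 129.9 M_tool [-0.1298  0.0389  0.0176] F_tool [-1.3036 -1.399  -4.1114] 0.051764108799183535 tcp [0.6056 0.033  0.2006] q7 1.1421659688824386
```

>>> step_arm --increments '[0,0,0,0,0,0.0436,0.5,0,0,0,0,0,0.0436,0.5,0,0,0,0,0,0,0.5]'

```text
clock: 18.9
position: [0.6056, 0.0328, 0.2006]
orientation: [-2.78, 0.339, -2.646]
wrist_force: [-0.5, -1.6, 4.4]
finger_gap: 0.0518
```

```bash
python3 m.py
```

```text
phi 134.88 M_tool [0.0936 0.0273 0.0523] F_tool [-0.3632 -2.6759 -3.7884] 0.05180778109677503 tcp [0.6056 0.0328 0.2006] q7 1.0591098847354485
```

>>> step_arm --increments '[0,0,0,0,0,0.0436,0.5,0,0,0,0,0,0.0436,0.5,0,0,0,0,0,0,0.5]'

```text
clock: 19.27
position: [0.6057, 0.0326, 0.2007]
orientation: [-2.811, 0.369, -2.734]
wrist_force: [-0.2, -1.3, 6.0]
finger_gap: 0.0521
```

```bash
python3 m.py
```

```text
phi 139.9 M_tool [ 0.1287 -0.0969  0.0585] F_tool [-1.5118 -2.9863 -5.1928] 0.05209601966791333 tcp [0.6057 0.0326 0.2007] q7 0.9752391353304426
```

>>> step_arm --increments '[0,0,0,0,0,0.0436,0.5,0,0,0,0,0,0.0436,0.5,0,0,0,0,0,0,0.5]'

```text
clock: 19.65
position: [0.6057, 0.0324, 0.2007]
orientation: [-2.844, 0.396, -2.824]
wrist_force: [-0.7, -2.3, 6.4]
finger_gap: 0.0519
```

```bash
python3 m.py
```

```text
phi 144.92 M_tool [ 0.177  -0.0406  0.1698] F_tool [-1.1366 -3.7759 -5.5501] 0.05190473544980842 tcp [0.6057 0.0324 0.2007] q7 0.8911846728930914
```

>>> step_arm --increments '[0,0,0,0,0,0.0436,0.5,0,0,0,0,0,0.0436,0.5,0,0,0,0,0,0,0.5]'

```text
clock: 20.02
position: [0.6058, 0.0322, 0.2008]
orientation: [-2.879, 0.42, -2.915]
wrist_force: [0.8, -1.8, 6.5]
finger_gap: 0.0519
```

```bash
python3 m.py
```

```text
phi 149.89 M_tool [ 0.4252 -0.1021 -0.0165] F_tool [-3.0027 -3.3559 -5.0486] 0.051857970084100674 tcp [0.6058 0.0322 0.2008] q7 0.807535175801564
```

>>> step_arm --increments '[0,0,0,0,0,0.0436,0.5,0,0,0,0,0,0.0436,0.5,0,0,0,0,0,0,0.5]'

```text
clock: 20.4
position: [0.6058, 0.032, 0.2009]
orientation: [-2.918, 0.441, -3.008]
wrist_force: [-0.4, -3.2, 6.8]
finger_gap: 0.0518
```

```bash
python3 m.py
```

```text
phi 154.9 M_tool [ 0.4344 -0.152   0.058 ] F_tool [-2.1064 -4.5253 -5.6449] 0.05182689915510387 tcp [0.6058 0.032  0.2009] q7 0.7236250012950047
```

>>> step_arm --increments '[0,0,0,0,0,0.05,0.5,0,0,0,0,0,0.05,0.5,0,0,0,0,0,0.05,0.5,0,0,0,0,0,0.05,0.5,0,0,0,0,0,0.05,0.5,0,0,0,0,0,0.05,0.5,0,0,0,0,0,0.05,0.5,0,0,0,0,0,0.05,0.5,0,0,0,0,0,0,0.5]'

```text
clock: 21.52
position: [0.6059, 0.0316, 0.201]
orientation: [-3.12, 0.49, 2.829]
wrist_force: [0.3, -2.9, 6.6]
finger_gap: 0.0518
```

```bash
python3 m.py
```

```text
phi 177.85 M_tool [ 0.5088 -0.4282  0.134 ] F_tool [-4.1649 -2.8006 -5.1706] 0.051768892766942194 tcp [0.6059 0.0316 0.201 ] q7 0.3387781973715989
```

>>> step_arm --increments '[0,0,0,0,0,0.05,0.5,0,0,0,0,0,0.05,0.5,0,0,0,0,0,0.05,0.5,0,0,0,0,0,0.05,0.5,0,0,0,0,0,0.05,0.5,0,0,0,0,0,0,0.5]'

```text
clock: 22.28
position: [0.6058, 0.0316, 0.2009]
orientation: [3.031, 0.479, 2.547]
wrist_force: [-0.7, -2.8, 6.1]
finger_gap: 0.052
```

```bash
python3 m.py
```

```text
phi -167.85 M_tool [ 0.4805 -0.5642 -0.0229] F_tool [-3.7294 -2.1721 -5.212 ] 0.051999980810108426 tcp [0.6058 0.0316 0.2009] q7 0.09867636110335806
```

>>> step_arm --increments '[0,0,0,0,0,0.05,0.5,0,0,0,0,0,0.05,0.5,0,0,0,0,0,0.05,0.5,0,0,0,0,0,0.05,0.5,0,0,0,0,0,0.05,0.5,0,0,0,0,0,0.03,0.5,0,0,0,0,0,0,0.5]'

```text
clock: 23.15
position: [0.6056, 0.0315, 0.2009]
orientation: [2.896, 0.429, 2.24]
wrist_force: [-1.0, -2.7, 6.8]
finger_gap: 0.0524
```

```bash
python3 m.py
```

```text
phi -151.79 M_tool [ 0.4235 -0.5746  0.0553] F_tool [-4.2235 -1.0466 -5.9976] 0.05241868965568206 tcp [0.6056 0.0315 0.2009] q7 -0.17026647948919382
```

The tool is 83° past the stop, so the 5 should be at the index. The TCP drifted ~2 mm sideways, so I'll re-measure the bar line in the top view before letting go.

```bash
cat > bar.py <<'E'
from h import *
def line(im):
    g=im.astype(float).min(2) if im.ndim==3 else im
    pts=[]
    for v in list(range(144,157))+[168,169,170,171,172]:
        row=cv2.resize(im[v:v+1,322:362,2].astype(float),None,fx=10,fy=1,interpolation=cv2.INTER_LINEAR)[0]
        c0=int(((346.15-.35*(v-150))-322+.5)*10)
        if row[c0]<66: continue
        l=c0
        while row[l]>66:l-=1
        r=c0
        while row[r]>66:r+=1
        if 50<r-l<95: pts.append((v,((l+r)/2+.5)/10-.5+322))
    p=np.array(pts);k=np.polyfit(p[:,0],p[:,1],1);return k,len(p),np.std(p[:,1]-np.polyval(k,p[:,0]))
im=[cv2.imread("pics/top4.png")[:,:,::-1]]+[snapshot("top") for _ in range(3)]
im=[im[0],np.mean(im[1:],axis=0)]
for a in im:
    a=np.dstack([a[...,0],a[...,1],a[...,2]])
    k,n,s=line(a);print(k,n,s,"at beetle row",np.polyval(k,[177.5,179.2]),"bearing",end=" ")
    A,B=[plane("top",np.polyval(k,v),v,.164) for v in(145,172)];d=B-A
    print(np.degrees(np.arctan2(d[1],d[0])))
E
python3 bar.py
```

```text
[ -0.3497 398.5342] 18 0.05765649011337976 at beetle row [336.4653 335.8708] bearing 160.01617808812537
[ -0.3429 397.6332] 18 0.06635473829792396 at beetle row [336.7604 336.1774] bearing 160.35343659940358
```

The bar is now ~0.6 px (≈2 mm) off the beetle. I'll ease the still-held sleeve 3.5 mm sideways (≈ -0.85° swing).

>>> step_arm --increments '[0.0006,0.001,0,0,0,0,0.5,0.0006,0.001,0,0,0,0,0.5,0.0005,0.0011,0,0,0,0,0.5,0,0,0,0,0,0,0.5,0,0,0,0,0,0,0.5]'

```text
clock: 23.92
position: [0.6067, 0.0346, 0.2008]
orientation: [2.896, 0.429, 2.24]
wrist_force: [-1.6, -3.6, 8.5]
finger_gap: 0.0517
```

```bash
python3 m.py; python3 bar.py|tail -1
```

```text
phi -151.8 M_tool [ 0.7165 -0.6274  0.0245] F_tool [-5.172  -1.6925 -7.6301] 0.05168454659239992 tcp [0.6067 0.0346 0.2008] q7 -0.1765471872207677
[ -0.3615 399.9671] 17 0.05070135042565416 at beetle row [335.7985 335.1839] bearing 159.4293834307964
```

>>> step_arm --increments '[0,0,0,0,0,0,1,0,0,0,0,0,0,1,0,0,0,0,0,0,1,0,0,0,0,0,0,1,0,0,0,0,0,0,1,0,0,-0.02,0,0,0,1,0,0,-0.03,0,0,0,1,0,0,-0.04,0,0,0,1,0,0,-0.04,0,0,0,1,0,0,0,0,0,0,1]'

```text
clock: 25.32
position: [0.5497, 0.059, 0.3182]
orientation: [2.889, 0.429, 2.24]
wrist_force: [0.6, -0.1, 0.2]
finger_gap: 0.0876
```

```bash
python3 m.py; python3 bar.py|tail -1; python3 - <<'E'
from h import *
im=np.mean([snapshot("scene").astype(float) for _ in range(8)],axis=0)
c=im[155:205,285:325,::-1];c=np.clip((c-40)*1.3,0,255).astype(np.uint8)
cv2.imwrite("pics/c7.png",cv2.resize(c,None,fx=12,fy=12,interpolation=cv2.INTER_CUBIC))
E
```

```text
phi -151.8 M_tool [0.0616 0.3846 0.0152] F_tool [-0.4973  0.3418  0.1394] 0.08762193901026637 tcp [0.5497 0.059  0.3182] q7 0.012910323794168573
[ -0.3633 400.2338] 17 0.04847376226975784 at beetle row [335.7407 335.123 ] bearing 159.33852421761708
```

View pics/c7.png

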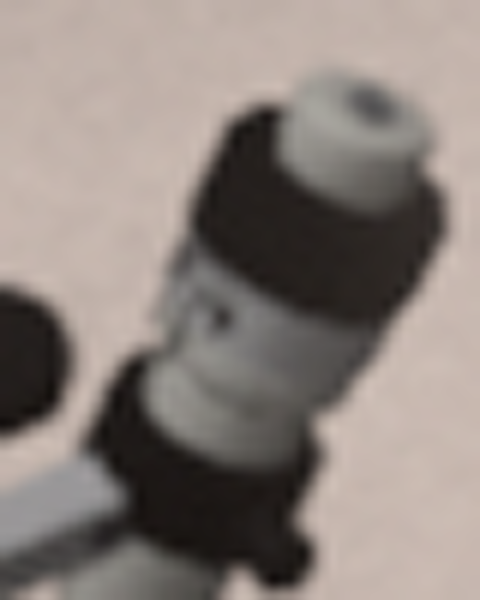

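The crop shows one number at (215,310) and another at the left limb (175,300), with a blank band to the right. I'll compare this with where 5 and 6 should appear.

```bash
python3 - <<'E'
from h import *
b=np.radians(159.4);s,c=np.sin(np.radians(28)),np.cos(np.radians(28))
U=np.array([s*np.cos(b),s*np.sin(b),c]);e=np.array([-c*np.cos(b),-c*np.sin(b),s])
G=np.array([.598,.0372,.216])
f=lambda p:(pix("scene",p)-[285,155]+.5)*12
print("cap",f(G+.029*U),"axis band",f(G-.02*U),"collar axis",f(G-.035*U))
for a in(-40,-20,0,20,40,60,80):
    # positive a = counter-clockwise seen from above the cap (about +U)
    r=R.from_rotvec(U*np.radians(a)).apply(e);n=camera_params("scene")["world_from_camera"][:3,3]-G
    print(a,f(G-.02*U+.025*r),"facing",(r@n)/np.linalg.norm(n))
E
```

```text
cap [367.1048 104.215 ] axis band [279.7885 282.3523] collar axis [253.7042 335.568 ]
-40 [176.2895 238.5139] facing 0.10571883002223269
-20 [178.1509 259.2879] facing 0.4010328880229454
0 [192.4487 283.0879] facing 0.6479764611130139
20 [217.5553 306.9753] facing 0.8167645098787872
40 [250.3954 327.9374] facing 0.8870387045928171
60 [286.8374 343.3137] facing 0.8503229402359359
80 [322.2743 351.1812] facing 0.7110456798565545
```

The visible last number (6) lies within a few pixels of the +20° position, and the band is blank beyond it, so 5 is at the index. The arm bearing of 159.3° matches the beetle's 159.4–159.7°. Handing in.

```bash
python3 -c "
from cell import *
print(close_job())"
```

```text
the job is handed in; nothing more can be done
None
```

I swung the microscope about 45° by its bar until it looked at the beetle. I then turned the zoom sleeve clockwise from 1 to 5, released it, backed off and handed in at about 25 s of the 64 s allowed.

**Aim:**
- After release, the bar's bearing in the top view was 159.3°, against 159.4–159.7° measured for the beetle, which is about 1 mm at the aim point.
- The pixel check of the bar's line against the beetle and cork gave a slightly larger miss, about 1–2 mm.
- Turning the sleeve had pulled the arm about 2 mm off. I eased it back by the held sleeve before letting go, so this small swing correction came after the zoom was turned.

**Zoom:**
- I first turned counter-clockwise and felt the end stop within 10° (about 0.7 N·m, pads slipping), which put the start at 1. From the stop I turned about 83° clockwise.
- The individual clicks did not show clearly in the moment readings.
- In the last close-up, the last number visible on the scale (the 6) sits where it should be with 5 at the index. The digit itself was too small to read.

**Disagreement:** distances from the post came out 3–6 mm short in the top view, and the scene camera was offset by about 1 cm at the post and beetle. Both grips still closed at the expected widths, 18 mm on the bar and 52 mm on the sleeve. I did not re-measure the other things on the desk, but no wrist-force reading suggested contact with them.

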